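Sort the leftover fittings and fan the joining plates

TASK

Sort these leftovers to where each kind is kept: the bench dog upright in the empty bay of the box that already holds a bench dog, the small pine clamping pad flat in the empty bay of the box that already holds such a pad, and the three steel joining plates in the pick tray. Lay the plates along the middle of the tray, shingled like roof tiles so that a hand can lift each one: the longest flat on the floor with its end just at the stop (touching it or within a centimetre), then the middle one, then the shortest, each overlapping the plate before it by about a third of its own length, so that it leans on that plate's front edge with its own front edge down on the tray floor.

Things in the scene. Friction and masses are not known exactly. Their poses are not given: they have to be found in the camera images.
- plate_long: Flat bright steel joining plate, 90 x 45 x 6 mm, with four countersunk screw holes, about 0.19 kg, lying loose on the bench. Origin at the centre of its underside, x along the 90 mm length, y across the 45 mm width, z up. Both faces and both ends are alike. The longest of the three.
- plate_mid: Flat bright steel joining plate, 70 x 45 x 6 mm, with three countersunk screw holes, about 0.15 kg, lying loose on the bench. Origin at the centre of its underside, x along the 70 mm length, y across the 45 mm width, z up. Both faces and both ends are alike. The middle one of the three.
- plate_short: Flat bright steel joining plate, 50 x 45 x 6 mm, with two countersunk screw holes, about 0.1 kg, lying loose on the bench. Origin at the centre of its underside, x along the 50 mm length, y across the 45 mm width, z up. Both faces and both ends are alike. The shortest of the three.
- dog: Loose aluminium bench dog, 48 mm tall, standing on its 31 mm round head with its 20 mm round pin upward, about 0.06 kg (the one on the bench, not the one in a box). Origin at the centre of its underside, z up along the pin; it can be taken by the upper part of the pin from any side.
- pad: Loose pine clamping pad, a plain block 40 x 55 x 20 mm, about 0.04 kg (the one on the bench, not the one in a box). Origin at the centre of its underside, x across the 40 mm width, y along the 55 mm length, z up.
- fan_tray: Plywood pick tray fixed to the bench, 212 x 116 mm, floor 6 mm thick; side battens 6 mm above the floor, 104 mm apart inside; an aluminium stop, 18 mm above the floor, across one end, the other end open. Origin at the centre of its underside, x from the stop to the open end, y across, z up; stop face at x = -98 mm. A plate leans stably only with its middle beyond the front edge of the one below.
- dog_box: Low plywood box fixed to the bench, 84 x 134 mm, 15 mm high (floor 5 mm, walls 10 mm above it), two bays of 72 x 58 mm. Origin at the centre of its underside, x along the 84 mm, y along the 134 mm, z up. The -y bay already holds one bench dog standing pin up; the +y bay is empty, its centre 32 mm from the origin. The two boxes differ only in what lies in them, and trade places.
- pad_box: Low plywood box fixed to the bench, 84 x 134 mm, 15 mm high (floor 5 mm, walls 10 mm above it), two bays of 72 x 58 mm. Origin at the centre of its underside, x along the 84 mm, y along the 134 mm, z up. The -y bay already holds one such pine pad, lying flat; the +y bay is empty, its centre 32 mm from the origin. The two boxes differ only in what lies in them, and trade places.
Mind the look-alikes: they are no part of the job. Several things have the shape of the dog; the one meant has the colours described above.

How it is judged:
By the outcome, as a careful person would: the job done as asked, in the order asked, and still so for the second after the job is handed in, with the robot touching nothing.
It also fails if it takes over 128 s, if anything falls off the work surface, if the arm or the gripper's body presses on something with over 40 N, if the wrist force passes 120 N, or if a joint passes its speed limit or range.

ROBOT

A 7-joint arm with a two-finger parallel gripper is mounted at the origin on a cart in front of the work surface, level with it; the furniture and walls round the work are solid. World frame = base frame: x ahead of the robot, y to its left, z up, the work surface at z = 0. Lengths are in m, angles in rad, forces in N, time in s.
With the tool pointing down it reaches from about 0.35 to 0.9 m from the base axis. Payload 19.9 kg.
Tool frame: the origin (TCP) lies on the centre line of the jaws, within the pads' length; the fingertips stand 25 mm ahead of it and the grasp point (between the pads) lies 6 mm ahead of it (finger_overhang is the distance from the TCP to the fingertips, in m); z points along the fingers, y is the line along which they close (so a half turn about z gives the same grasp; the last joint's range is limited). The gripper opens to 94 mm and grips with 3 to 60 N. Pads are 16 mm wide; open, the fingers measure 119 mm over their backs; the gripper's body (75 mm by 177 mm) begins 78 mm behind the grasp point.
Start: joints at [1.123, 0.417, -0.01, 1.614, 0.005, 1.111, -0.053], TCP at [0.247, -0.574, 0.23] pointing down, gripper open.
Joint ranges: [-2.81, 2.81], [-0.39, 2.02], [-1.27, 1.25], [0.06, 2.57], [-1.19, 4.33], [0.19, 2], [-2.82, 2.82]. Speed limits (rad/s): [1.89, 1.89, 2.39, 2.39, 3.01, 3.01, 3.01].

INTERFACE

Orientations are given as a rotation vector (axis times angle).
In Python, from workcell import * gives the robot as it stands.
- The arm moves only by the tool drive_tool, never from a script. Its argument "increments" is text: rows parted by semicolons, each of 7 numbers parted by spaces: the shift along the tool's x, y, z in mm, then the turn, a rotation vector about the tool's x, y, z in degrees, then the finger opening in mm, from 0 to 94. A call has exactly 5 rows; each row shifts and turns the commanded pose from where the row before left it, along the tool's axes as they then stand; what a row does not reach is not made up. A row lasts 1/8 s, in which the tool goes at most 62.5 mm and 10.7 degrees, less where a joint would pass 70% of its speed; a pose out of reach is approached as far as the arm can. A call with a gripper value outside its range is refused whole. The fingers move at their own pace and stop on an object; the grip force is fixed at half the most. Time passes only in rows, so rows that do not move let the fingers close, or fill a call up. It gives the time, the measured TCP pose, the force, the opening and the grip force at its end, in the units of the state.
- observe(): the state, without advancing time (a new reading comes with each control period).
- camera(name): name is "scene" or "top" or "wrist"; returns (picture, depth): 480x640x3 uint8, blue, green, red; 480x640 float32, m along the optical axis (not along the pixel's ray), 0 where there is no reading.
- camera_info(name): a dict with "camera_matrix" (3x3 intrinsics, pixels), "k1" (the pictures are not rectified: a ray, as slopes to the right and down, at radius r is drawn at 1 + k1 r^2 times it, then the intrinsics apply), "position" and "rotation" of the camera in the world; the wrist camera has in their place "hand_eye" (4x4, takes a point from camera to tool coordinates, whose origin is the TCP and whose axes are the flange's). Camera axes: x right, y down, z forward; pixel columns grow to the right and rows downward; lengths in m; the calibration is good to about 2 mm. A picture is of the moment at which its call begins: read the wrist's pose just before it. camera_info takes no time and is no camera call.
- job_done(): hands the job in; it is judged then, once.
The state is a dict: "t": time; "joints": joint angles; "joint_velocities": joint speeds; "joint_efforts": joint torques, N m; "tool_pos": TCP position; "ee_rot": TCP orientation; "force": force on the tool from outside, world axes, zero at the start; "moment": the same for the moment, N m; "opening": finger opening in m; "finger_force": force on a finger pad.
Only numpy, scipy, OpenCV 4.12 (cv2) and the standard library are available. Lean on these libraries where they do the work, as an engineer would, in place of code of your own. Each camera call takes 0.05 s, during which the arm holds its last target. There are 200 camera calls.

## Working session

There is one attempt and no reset: what is moved stays moved. The work goes in short steps, Python scripts to look and compute and a tool call to move; the robot and the scene stay as the last step left them, time stands still between calls to the robot, and variables do not carry over. Pictures are saved under pics/ and viewed, at most 14 in all, crops included, and the job is handed in when it is done.

Besides the shell and the picture viewer there is one more tool, called after "Request:" by a JSON object that holds its "fn" and its "kwargs", one argument or row to a line. drive_tool: Moves the arm, as the interface text tells. Its arguments: {"type":"object","properties":{"increments":{"type":"string"}},"required":["increments"]}

```bash
ls; mkdir -p pics
python3 - <<'E'
from workcell import *
import cv2
s=observe();print({k:s[k] for k in('t','tool_pos','ee_rot','opening','force')})
for n in('scene','top','wrist'):
    i=camera_info(n);print(n,i)
for n in('scene','top'):
    p,d=camera(n);cv2.imwrite(f'pics/{n}0.png',p)
E
```

```text
pics
{'t': 0.0, 'tool_pos': array([ 0.24657661, -0.57392723,  0.22985091]), 'ee_rot': array([-3.07601300e+00, -6.32883263e-01,  5.25630173e-04]), 'opening': 0.09401982699633402, 'force': array([ 0.27430074, -0.21972266, -0.23885809])}
scene {'camera_matrix': array([[505.99845048,   0.        , 319.03604704],
       [  0.        , 505.99845048, 235.88600819],
       [  0.        ,   0.        ,   1.        ]]), 'k1': 0.025338235515913573, 'position': array([0.01773912, 0.51701998, 0.6726361 ]), 'rotation': array([-1.11855595,  2.44102014, -0.91495729])}
top {'camera_matrix': array([[573.15342367,   0.        , 320.62034933],
       [  0.        , 573.15342367, 232.1449496 ],
       [  0.        ,   0.        ,   1.        ]]), 'k1': -0.1337842131285941, 'position': array([0.32367496, 0.17408482, 1.02537402]), 'rotation': array([-2.1674456 ,  2.17024443, -0.13652294])}
wrist {'camera_matrix': array([[395.51633454,   0.        , 315.62305759],
       [  0.        , 395.51633454, 232.86311876],
       [  0.        ,   0.        ,   1.        ]]), 'k1': 0.0021476085237383284, 'hand_eye': array([[ 7.94953327e-05, -9.62168719e-01, -2.72454307e-01,
         7.93397461e-02],
       [ 9.99999997e-01,  7.94352319e-05,  1.12504633e-05,
        -3.57998441e-04],
       [ 1.08176272e-05, -2.72454307e-01,  9.62168722e-01,
        -1.53718895e-01],
       [ 0.00000000e+00,  0.00000000e+00,  0.00000000e+00,
         1.00000000e+00]])}
```

View pics/top0.png

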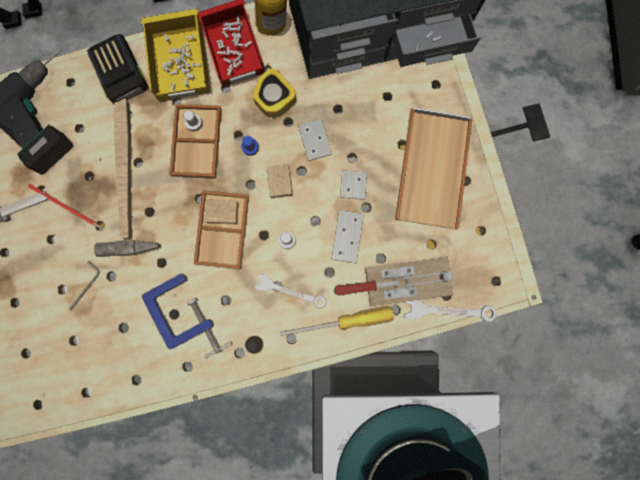

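View pics/scene0.png

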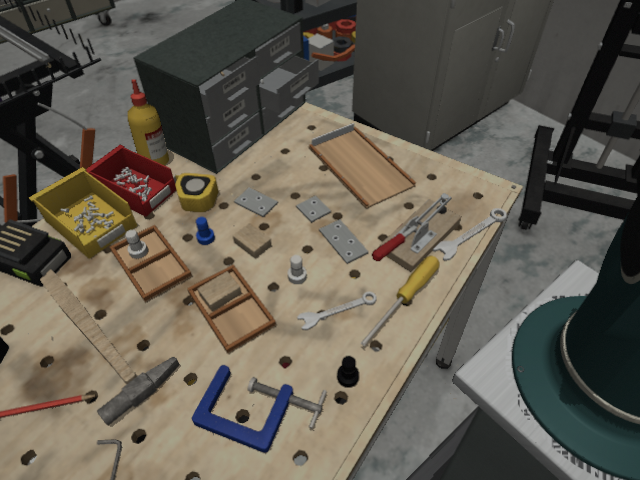

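Top view: the dog candidates are silver (288,240), blue (249,145), black (254,344), and the one already boxed (192,122). The loose aluminium dog is the silver one at (288,240). Plates are mid (316,139), short (353,184) and long (347,237). The pad is at (280,180). The tray is at (434,168) with its stop at the top. The dog box is at (196,141) with its lower bay empty, and the pad box is at (221,230) with its lower bay empty.

```bash
cat > h.py <<'E'
from workcell import *
import cv2, numpy as np
from scipy.spatial.transform import Rotation as R
def campose(n,s=None):
    i=camera_info(n)
    if n!='wrist': return i,R.from_rotvec(i['rotation']).as_matrix(),np.array(i['position'])
    s=s or observe(); Rt=R.from_rotvec(s['ee_rot']).as_matrix(); H=i['hand_eye']
    return i,Rt@H[:3,:3],Rt@H[:3,3]+s['tool_pos']
def ray(n,px,z,cp=None):
    "pixels -> world xy on plane z"
    i,Rc,t=cp or campose(n)
    u=cv2.undistortPoints(np.float64(px).reshape(-1,1,2),i['camera_matrix'],np.array([i['k1'],0,0,0.])).reshape(-1,2)
    d=np.c_[u,np.ones(len(u))]@Rc.T
    return (t+d*((z-t[2])/d[:,2])[:,None])[:,:2]
def proj(n,P,cp=None):
    i,Rc,t=cp or campose(n)
    return cv2.projectPoints(np.float64(P).reshape(-1,1,3),cv2.Rodrigues(Rc.T)[0],-Rc.T@t,i['camera_matrix'],np.array([i['k1'],0,0,0.]))[0].reshape(-1,2)
def rect(xy):
    "min-area rectangle of world points in mm: centre, (long,short), yaw deg of long side"
    (c,(w,h),a)=cv2.minAreaRect(np.float32(xy*1000))
    if w<h: w,h,a=h,w,a+90
    return np.round(c,1),(round(w,1),round(h,1)),round((a+90)%180-90,1)
E
python3 - <<'E'
from h import *
p=cv2.imread('pics/top0.png')
hsv=cv2.cvtColor(p,cv2.COLOR_BGR2HSV)
m=((hsv[...,1]<45)&(hsv[...,2]>110)).astype(np.uint8)*255
m=cv2.morphologyEx(m,cv2.MORPH_CLOSE,np.ones((3,3)))
for c in cv2.findContours(m,cv2.RETR_EXTERNAL,cv2.CHAIN_APPROX_NONE)[0]:
    x,y,w,h=cv2.boundingRect(c)
    if 170<x<400 and 100<y<270 and cv2.contourArea(c)>60:
        print((x,y,w,h),rect(ray('top',c.reshape(-1,2),.006)))
g=lambda l,z:print(l,(ray('top',l,z)*1000).round(1).tolist())
g([(288,240)],.048);g([(280,180)],.02)
# tray corners, boxes corners (rough)
for q,z in(([(412,109),(471,119),(457,228),(397,218)],.012),([(177,107),(220,107),(214,177),(171,174)],.015),([(202,192),(248,195),(243,268),(195,264)],.015)):
    print(rect(ray('top',q,z)))
cv2.imwrite('pics/crop0.png',cv2.resize(p[90:290,160:480],None,fx=2.5,fy=2.5,interpolation=cv2.INTER_CUBIC))
E
```

```text
(310, 268, 31, 29) (array([355.1, 148.6]), (51.1, 37.8), 55.1)
(377, 266, 78, 34) (array([353.9,  -7.8]), (139.7, 53.6), -82.8)
(344, 266, 18, 17) (array([362.8, 104. ]), (29.9, 28.2), -10.7)
(258, 231, 64, 30) (array([415.8, 216.9]), (112.4, 52.0), 90.0)
(297, 212, 25, 14) (array([458.7, 179.3]), (46.1, 20.8), -69.6)
(247, 209, 34, 24) (array([463.2, 264.1]), (70.0, 20.7), -60.7)
(331, 205, 39, 60) (array([436. , 110.2]), (116.9, 52.0), -11.5)
(335, 170, 32, 29) (array([527.5, 106.7]), (53.9, 50.0), 84.8)
(299, 119, 33, 41) (array([611.2, 172.7]), (70.4, 46.2), 15.3)
(184, 111, 18, 19) (array([648.8, 397.8]), (35.4, 31.8), 2.2)
[(288, 240)] [[421.4, 217.7]]
[(280, 180)] [[531.9, 233.8]]
(array([557.4, -46.1]), (206.5, 111.6), -9.4)
(array([606.7, 389.3]), (131.5, 79.8), -3.3)
(array([443.5, 336.4]), (130.7, 85.8), -4.3)
```

View pics/crop0.png

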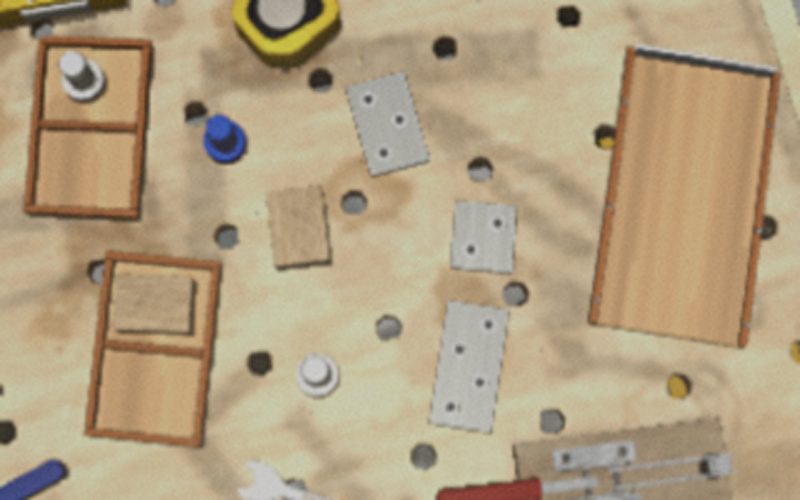

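The enlarged crop confirms the silver aluminium dog (crop 317,373), pin up. The blue and black ones are the wrong colours and the other silver one is already boxed. Next I'll move to a central viewpoint for one close wrist look.

Request:
{"fn": "drive_tool", "kwargs": {
  "increments": "27 -28 0 0 0 0 94;27 -28 0 0 0 0 94;27 -28 0 0 0 0 94;27 -28 0 0 0 0 94;27 -28 0 0 0 0 94"
}}

```text
t: 0.72
tool_pos: [0.3157, -0.391, 0.2302]
ee_rot: [-3.077, -0.633, 0.0]
force: [0.7, -1.2, -0.4]
opening: 0.0939
finger_force: 0.0
```

Request:
{"fn": "drive_tool", "kwargs": {
  "increments": "27 -28 0 0 0 0 94;27 -28 0 0 0 0 94;27 -28 0 0 0 0 94;27 -28 0 0 0 0 94;27 -28 0 0 0 0 94"
}}

```text
t: 1.35
tool_pos: [0.3844, -0.2091, 0.2303]
ee_rot: [-3.077, -0.633, 0.0]
force: [0.1, 0.2, -0.5]
opening: 0.0938
finger_force: 0.0
```

Request:
{"fn": "drive_tool", "kwargs": {
  "increments": "27 -28 0 0 0 0 94;27 -28 0 0 0 0 94;27 -28 0 0 0 0 94;27 -28 0 0 0 0 94;27 -28 0 0 0 0 94"
}}

```text
t: 1.98
tool_pos: [0.4532, -0.0273, 0.2304]
ee_rot: [3.077, 0.633, -0.0]
force: [0.5, -0.5, -0.0]
opening: 0.094
finger_force: 0.0
```

Request:
{"fn": "drive_tool", "kwargs": {
  "increments": "27 -28 0 0 0 0 94;27 -28 0 0 0 0 94;27 -28 0 0 0 0 94;27 -28 0 0 0 0 94;27 -28 0 0 0 0 94"
}}

```text
t: 2.6
tool_pos: [0.522, 0.1545, 0.2302]
ee_rot: [-3.077, -0.633, 0.001]
force: [0.5, -1.5, 0.4]
opening: 0.0942
finger_force: 0.0
```

Request:
{"fn": "drive_tool", "kwargs": {
  "increments": "0 0 0 0 0 6.5 94;0 0 0 0 0 6.5 94;0 0 0 0 0 6.5 94;0 0 0 0 0 6.5 94;0 0 0 0 0 6.5 94"
}}

```text
t: 3.22
tool_pos: [0.5216, 0.1534, 0.2302]
ee_rot: [3.131, -0.259, -0.001]
force: [0.3, -0.4, -0.2]
opening: 0.0939
finger_force: 0.0
```

Run:
```python
from h import *
cp=campose('wrist'); p,d=camera('wrist'); cv2.imwrite('pics/w1.png',p); np.savez('w1.npz',R=cp[1],t=cp[2])
```

```text
(no output)
```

View pics/w1.png

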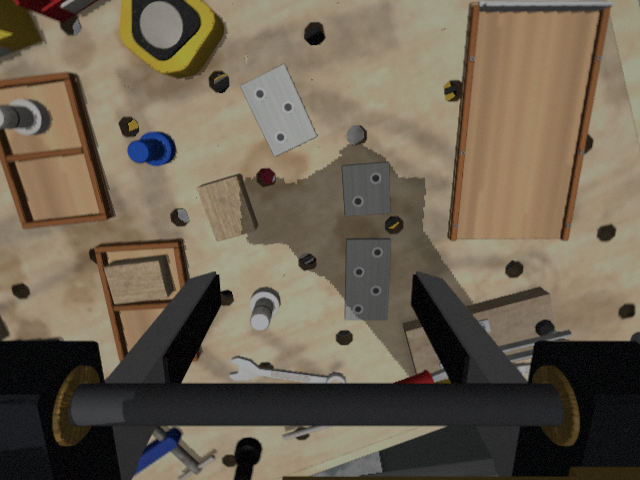

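The wrist view shows:
- **Mid plate:** around (279,110)
- **Short plate:** (367,189)
- **Long plate:** (368,279)
- **Pad:** (227,208)
- **Dog:** pin top near (261,322)
- **Tray:** open-end corners (452,239) and (569,239), with the stop at the top

I'll enlarge the left part and fit the plates.

Run:
```python
from h import *
p=cv2.imread('pics/w1.png'); z=np.load('w1.npz'); cp=(camera_info('wrist'),z['R'],z['t'])
g=cv2.cvtColor(p,cv2.COLOR_BGR2GRAY)
def f(n,q,zz):
    c=cv2.cornerSubPix(g,np.float32(q).reshape(-1,1,2),(4,4),(-1,-1),(3,50,.01)).reshape(-1,2)
    print(n,np.abs(c-q).max().round(1),rect(ray('wrist',c,zz,cp)),(ray('wrist',c,zz,cp)*1000).round().tolist())
f('mid',[(241,84),(286,65),(317,137),(274,156)],.006)
f('short',[(342,164),(389,162),(391,214),(343,216)],.006)
f('long',[(347,239),(391,239),(388,320),(345,320)],.006)
f('trayfront',[(450,239),(572,239)],.012)
cv2.imwrite('pics/w1c.png',cv2.resize(p[60:360,0:320],None,fx=2.5,fy=2,interpolation=cv2.INTER_CUBIC)[:600])
cv2.imwrite('pics/w1t.png',cv2.resize(p[0:250,430:640],None,fx=2.4,fy=2.4,interpolation=cv2.INTER_CUBIC))
```

```text
mid 2.5 (array([613.6, 172.1]), (68.3, 44.6), 16.1) [[640.0, 203.0], [652.0, 161.0], [587.0, 141.0], [575.0, 184.0]]
short 3.2 (array([527.6, 105.2]), (55.0, 45.7), -2.4) [[555.0, 124.0], [554.0, 81.0], [499.0, 83.0], [507.0, 129.0]]
long 1.0 (array([435.4, 114.4]), (89.5, 45.5), -9.3) [[483.0, 129.0], [475.0, 85.0], [388.0, 99.0], [395.0, 144.0]]
trayfront 1.3 (array([457.4, -30.2]), (119.0, 0.0), 81.2) [[466.0, 29.0], [448.0, -89.0]]
```

View pics/w1c.png

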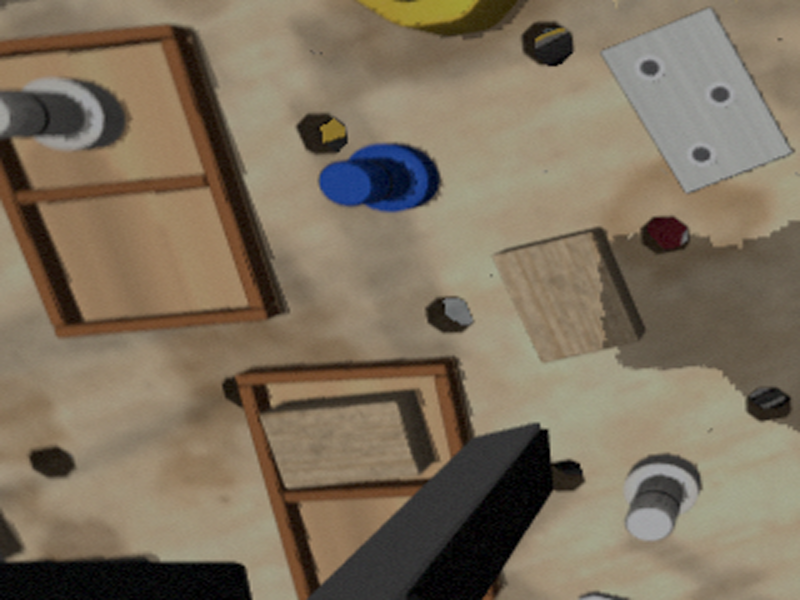

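View pics/w1t.png

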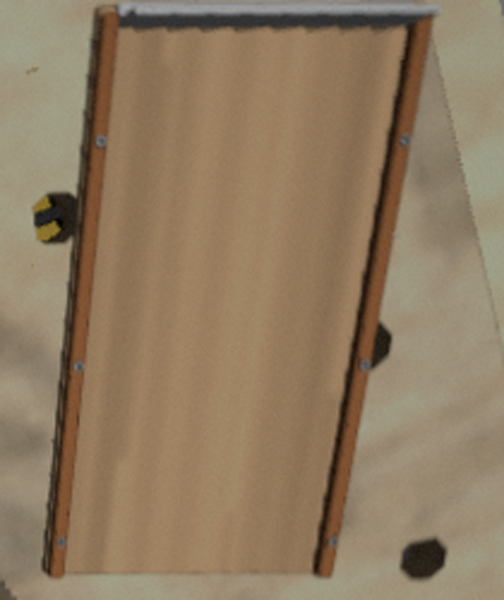

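Run:
```python
from h import *
z=np.load('w1.npz'); cp=(camera_info('wrist'),z['R'],z['t'])
L=lambda q:[(u/2.5,60+v/2) for u,v in q]; T=lambda q:[(430+u/2.4,v/2.4) for u,v in q]
r=lambda n,q,zz:print(n,(ray('wrist',q,zz,cp)*1000).round(1).tolist())
q=L([(496,254),(595,231),(638,338),(545,361)]); print('pad',rect(ray('wrist',q,.02,cp)));r('pad',q,.02)
r('pin',L([(649,525)]),.048)
r('dogbox outer TR BR BL',L([(187,28),(272,315),(57,335)]),.015)
r('divider',L([(20,195),(210,180)]),.015)
r('padbox TL TR',L([(238,375),(457,360)]),.015)
r('tray front',T([(50,576),(333,576)]),.012)
r('batten top ends',T([(107,15),(428,18)]),.012)
r('stop seam',T([(120,27),(408,25)]),.006)
r('stop top edge front',T([(120,15),(437,12)]),.024)
# short plate by threshold-free line: corners by hand
for n,q in(('short',[(342,165),(389,162.5),(391,213.5),(343.5,216)]),('long',[(347,239),(391,239),(388,320),(345,320)])):
  print(n,rect(ray('wrist',q,.006,cp)))
```

```text
pad (array([534.7, 235.2]), (53.9, 38.7), 6.3)
pad [[559.3, 257.4], [563.7, 218.9], [511.2, 213.8], [505.8, 251.4]]
pin [[427.8, 222.8]]
dogbox outer TR BR BL [[672.6, 340.8], [544.2, 350.9], [548.2, 435.6]]
divider [[613.9, 424.8], [609.0, 353.8]]
padbox TL TR [[517.3, 373.2], [510.7, 286.7]]
tray front [[466.7, 28.2], [447.7, -85.9]]
batten top ends [[668.9, -6.2], [649.4, -116.8]]
stop seam [[665.4, -12.9], [649.1, -114.0]]
stop top edge front [[666.0, -5.8], [649.1, -111.4]]
short (array([528.6, 102.6]), (49.7, 46.5), -6.4)
long (array([434.7, 113.5]), (89.6, 45.5), -9.4)
```

Dog first: move over it, lower around the pin, then close.

Request:
{"fn": "drive_tool", "kwargs": {
  "increments": "-21 -10.4 12 0 0 0 60;-21 -10.4 12 0 0 0 60;-21 -10.4 12 0 0 0 60;-21 -10.4 12 0 0 0 60;-21 -10.4 12 0 0 0 60"
}}

```text
t: 3.9
tool_pos: [0.4258, 0.222, 0.17]
ee_rot: [3.132, -0.25, -0.0]
force: [0.4, 1.4, 0.1]
opening: 0.0597
finger_force: 0.0
```

Request:
{"fn": "drive_tool", "kwargs": {
  "increments": "0 0 12 0 0 0 60;0 0 12 0 0 0 60;0 0 12 0 0 0 60;0 0 0 0 0 0 60;0 0 0 0 0 0 60"
}}

```text
t: 4.53
tool_pos: [0.4268, 0.2216, 0.1346]
ee_rot: [-3.131, 0.253, 0.0]
force: [0.0, -0.5, 0.2]
opening: 0.06
finger_force: 0.0
```

```bash
cat >> h.py <<'E'
def mv(x,y,z,yaw=None,s=None):
    "mm, deg: shift to target in current tool axes, and turn about tool z (shift first)"
    s=s or observe(); M=R.from_rotvec(s['ee_rot']).as_matrix()
    cy=np.degrees(np.arctan2(M[1,0],M[0,0]))
    print('pos',(s['tool_pos']*1000).round(1),'yaw',cy.round(1),'tilt',(M[:,2]).round(3),'open',round(s['opening']*1000,1),
      '\n-> shift',(M.T@(np.array([x,y,z])-s['tool_pos']*1000)).round(1),'turn z',None if yaw is None else round(-((yaw-cy+90)%180-90),1),'t',s['t'])
E
python3 - <<'E'
from h import *
s=observe();mv(427,222,53,None,s)
cp=campose('wrist',s); p,d=camera('wrist'); cv2.imwrite('pics/w2.png',p[:,100:540])
E
```

```text
pos [426.8 221.6 134.6] yaw -9.3 tilt [-0.  0. -1.] open 60.0 
-> shift [ 0.2 -0.4 81.6] turn z None t 4.525
```

View pics/w2.png

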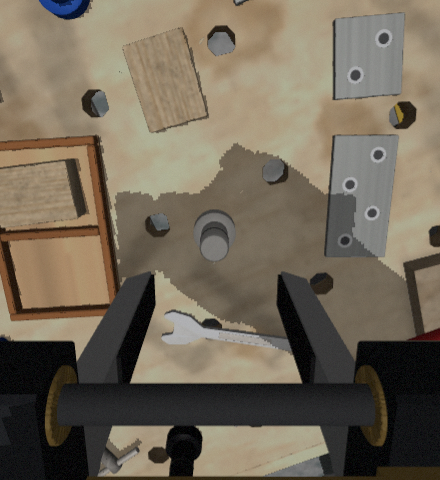

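The pin top is at about (314,246) in the full picture, centred between the fingers. The pad box's empty bay is at about (165,275).

Run:
```python
from h import *
cp=campose('wrist')
r=lambda n,q,zz:print(n,(ray('wrist',[(u+100,v) for u,v in q],zz,cp)*1000).round(1).tolist())
r('pin',[(214,246)],.048)
r('padbox inner bay top corners: divider R, BR, BL',[(100,228),(112,305),(20,312)],.015)
r('padbox outer TR,BR,BL',[(97,137),(118,308),(12,320)],.015)
r('divider ctr',[(5,234),(102,230)],.015)
for n,q,zz in(('pad',[(124,45),(182,28),(207,112),(150,131)],.02),('short',[(334,21),(405,13),(401,98),(333,99)],.006),('long',[(333,135),(398,136),(386,257),(325,255)],.006)):
  print(n,rect(ray('wrist',[(u+100,v) for u,v in q],zz,cp)))
```

```text
pin [[429.4, 222.6]]
padbox inner bay top corners: divider R, BR, BL [[445.4, 302.9], [385.1, 308.3], [390.7, 378.8]]
padbox outer TR,BR,BL [[507.5, 289.7], [381.9, 304.4], [385.1, 386.9]]
divider ctr [[452.1, 371.3], [443.8, 301.8]]
pad (array([534.2, 235.9]), (53.6, 39.4), 5.7)
short (array([527.2, 103.8]), (51.7, 45.8), -4.7)
long (array([434.7, 114.3]), (90.0, 46.1), -8.5)
```

Request:
{"fn": "drive_tool", "kwargs": {
  "increments": "0 0 20 0 0 0 60;0 0 20 0 0 0 60;0 0 20 0 0 0 60;0 0 21 0 0 0 60;0 0 0 0 0 0 60"
}}

```text
t: 5.2
tool_pos: [0.4261, 0.2214, 0.0529]
ee_rot: [3.131, -0.253, -0.002]
force: [0.0, 0.7, 0.4]
opening: 0.0598
finger_force: 0.0
```

Request:
{"fn": "drive_tool", "kwargs": {
  "increments": "0 0 0 0 0 0 10;0 0 0 0 0 0 10;0 0 0 0 0 0 10;0 0 0 0 0 0 10;0 0 0 0 0 0 10"
}}

```text
t: 5.82
tool_pos: [0.4267, 0.2218, 0.0537]
ee_rot: [-3.131, 0.253, -0.001]
force: [0.1, 0.2, 3.5]
opening: 0.0223
finger_force: 29.9
```

Dog gripped. Lift and carry it to the dog box bay at about (580, 391).

Request:
{"fn": "drive_tool", "kwargs": {
  "increments": "0 0 -20 0 0 0 10;0 0 -25 0 0 0 10;0 0 -25 0 0 0 10;10 -15 0 0 0 0 10;19 -30 0 0 0 0 10"
}}

```text
t: 6.45
tool_pos: [0.4628, 0.261, 0.1239]
ee_rot: [3.131, -0.255, 0.001]
force: [-0.1, 0.5, -0.1]
opening: 0.0226
finger_force: 29.5
```

Request:
{"fn": "drive_tool", "kwargs": {
  "increments": "24 -36 0 0 0 0 10;24 -36 0 0 0 0 10;23 -36 0 0 0 0 10;17 -27 0 0 0 0 10;7 -11.6 0 0 0 0 10"
}}

```text
t: 7.08
tool_pos: [0.5801, 0.392, 0.1227]
ee_rot: [-3.131, 0.252, 0.001]
force: [-0.0, -0.0, 0.0]
opening: 0.0224
finger_force: 29.5
```

Run:
```python
from h import *
mv(580,391,58.5)
cp=campose('wrist'); p,d=camera('wrist'); cv2.imwrite('pics/w3.png',p)
print(proj('wrist',[(.580,.391,.005)],cp))
```

```text
pos [580.1 392.  122.7] yaw -9.2 tilt [-0.001  0.    -1.   ] open 22.4 
-> shift [ 0.1  1.  64.2] turn z None t 7.075
[[317.38120216 235.70254871]]
```

View pics/w3.png

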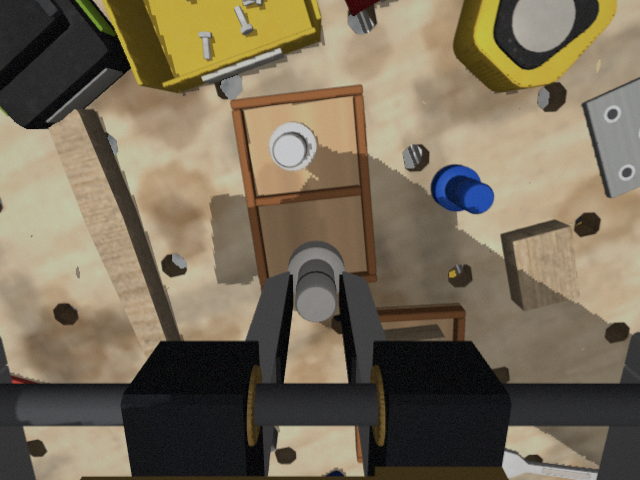

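The empty bay spans about (258–370, 198–275) in the picture, and my target projects to (317,236), its middle. Lower and release.

Request:
{"fn": "drive_tool", "kwargs": {
  "increments": "0 0 20 0 0 0 10;0 0 20 0 0 0 10;0 0 14 0 0 0 10;0 0 7 0 0 0 10;0 0 3 0 0 0 10"
}}

```text
t: 7.75
tool_pos: [0.5796, 0.3908, 0.0591]
ee_rot: [3.131, -0.253, -0.0]
force: [-0.0, 0.0, -0.4]
opening: 0.0225
finger_force: 29.5
```

Request:
{"fn": "drive_tool", "kwargs": {
  "increments": "0 0 0 0 0 0 10;0 0 0 0 0 0 45;0 0 0 0 0 0 45;0 0 0 0 0 0 45;0 0 0 0 0 0 45"
}}

```text
t: 8.38
tool_pos: [0.5797, 0.3909, 0.0596]
ee_rot: [-3.131, 0.253, -0.0]
force: [0.3, -0.2, -0.3]
opening: 0.0448
finger_force: 0.0
```

Request:
{"fn": "drive_tool", "kwargs": {
  "increments": "0 0 -10 0 0 0 45;0 0 -25 0 0 0 45;0 0 -30 0 0 0 45;0 0 -30 0 0 0 45;0 0 0 0 0 0 94"
}}

```text
t: 9.0
tool_pos: [0.5806, 0.3917, 0.1577]
ee_rot: [-3.129, 0.253, -0.005]
force: [-0.3, -0.9, 0.6]
opening: 0.0517
finger_force: 0.0
```

Run:
```python
from h import *
mv(534.4,235.6,100,6-90)
```

```text
pos [580.6 391.7 157.7] yaw -9.3 tilt [ 0.003  0.002 -1.   ] open 51.7 
-> shift [-20.7 161.6  57.1] turn z 74.7 t 9.0
```

Request:
{"fn": "drive_tool", "kwargs": {
  "increments": "-4 32 11 0 0 0 80;-4 32 11 0 0 0 80;-4 32 11 0 0 0 80;-4 32 12 0 0 0 80;-4.7 33.6 12 0 0 0 80"
}}

```text
t: 9.62
tool_pos: [0.5327, 0.2336, 0.0969]
ee_rot: [3.131, -0.253, -0.001]
force: [0.6, 0.2, -0.4]
opening: 0.0801
finger_force: 0.0
```

Request:
{"fn": "drive_tool", "kwargs": {
  "increments": "0 0 0 0 0 7.5 80;0 0 0 0 0 7.5 80;0 0 0 0 0 7.5 80;0 0 0 0 0 7.5 80;0 0 0 0 0 7.5 80"
}}

```text
t: 10.25
tool_pos: [0.5328, 0.2339, 0.0966]
ee_rot: [2.89, -1.229, -0.003]
force: [-0.1, 0.8, -1.8]
opening: 0.0799
finger_force: 0.0
```

Request:
{"fn": "drive_tool", "kwargs": {
  "increments": "0 0 0 0 0 7.5 80;0 0 0 0 0 7.5 80;0 0 0 0 0 7.5 80;0 0 0 0 0 7.5 80;0 0 0 0 0 7.2 80"
}}

```text
t: 10.88
tool_pos: [0.5321, 0.2346, 0.0963]
ee_rot: [2.37, -2.057, -0.003]
force: [-0.5, 0.4, -2.4]
opening: 0.08
finger_force: 0.0
```

Run:
```python
from h import *
mv(534.4,235.6,37,6-90); print(observe()['joints'])
```

```text
pos [532.1 234.6  96.3] yaw -81.9 tilt [-0.003 -0.001 -1.   ] open 80.0 
-> shift [-0.7 -2.7 59.2] turn z 2.1 t 10.875
[-1.19484775  0.76598387  1.03043582  1.85317853 -0.78489758  0.99958891
 -2.82092596]
```

The last joint sits at its range limit at this yaw, so I'll use the same grasp half a turn back.

Request:
{"fn": "drive_tool", "kwargs": {
  "increments": "0 0 0 0 0 -8.9 80;0 0 0 0 0 -8.9 80;0 0 0 0 0 -8.9 80;0 0 0 0 0 -8.9 80;0 0 0 0 0 -8.9 80"
}}

```text
t: 11.5
tool_pos: [0.532, 0.2341, 0.0955]
ee_rot: [2.976, -0.994, -0.006]
force: [1.4, 0.1, -0.9]
opening: 0.0801
finger_force: 0.0
```

Request:
{"fn": "drive_tool", "kwargs": {
  "increments": "0 0 0 0 0 -8.9 80;0 0 0 0 0 -8.9 80;0 0 0 0 0 -8.9 80;0 0 0 0 0 -8.9 80;0 0 0 0 0 -8.9 80"
}}

```text
t: 12.12
tool_pos: [0.532, 0.234, 0.0955]
ee_rot: [3.133, 0.207, -0.008]
force: [0.5, -0.8, 0.0]
opening: 0.0801
finger_force: 0.0
```

Request:
{"fn": "drive_tool", "kwargs": {
  "increments": "0 0 0 0 0 -8.9 80;0 0 0 0 0 -8.9 80;0 0 0 0 0 -8.9 80;0 0 0 0 0 -8.9 80;0 0 0 0 0 -8.9 80"
}}

```text
t: 12.75
tool_pos: [0.532, 0.234, 0.0955]
ee_rot: [-2.823, -1.379, 0.009]
force: [-0.7, -0.2, -0.4]
opening: 0.08
finger_force: 0.0
```

Request:
{"fn": "drive_tool", "kwargs": {
  "increments": "0 0 0 0 0 -8.9 80;0 0 0 0 0 -8.9 80;0 0 0 0 0 -8.9 80;0 0 0 0 0 -8.9 80;0 0 0 0 0 -8.9 80"
}}

```text
t: 13.38
tool_pos: [0.532, 0.234, 0.0955]
ee_rot: [-2.089, -2.343, 0.008]
force: [0.6, -0.0, 0.2]
opening: 0.0799
finger_force: 0.0
```

Run:
```python
from h import *
mv(534.4,235.6,37,96); print(observe()['joints'])
```

```text
pos [532.  234.   95.5] yaw 96.6 tilt [-0.005 -0.002 -1.   ] open 79.9 
-> shift [ 1.4  2.9 58.5] turn z 0.6 t 13.375
[-0.68597556  0.51827448  0.28233742  1.83702747 -0.19053785  0.81813081
 -0.19265899]
```

Request:
{"fn": "drive_tool", "kwargs": {
  "increments": "1.4 2.5 15 0 0 0 80;0 0 15 0 0 0 80;0 0 15 0 0 0 80;0 0 9 0 0 0 80;0 0 4.5 0 0 0 80"
}}

```text
t: 14.0
tool_pos: [0.5341, 0.2355, 0.0365]
ee_rot: [-2.096, -2.337, 0.008]
force: [0.4, 0.8, 1.0]
opening: 0.0797
finger_force: 0.0
```

Request:
{"fn": "drive_tool", "kwargs": {
  "increments": "0 0 0 0 0 0 80;0 0 0 0 0 0 40;0 0 0 0 0 0 40;0 0 0 0 0 0 40;0 0 0 0 0 0 40"
}}

```text
t: 14.62
tool_pos: [0.5345, 0.2357, 0.0376]
ee_rot: [-2.095, -2.338, 0.006]
force: [-0.7, 0.4, 4.3]
opening: 0.0544
finger_force: 30.0
```

Request:
{"fn": "drive_tool", "kwargs": {
  "increments": "0 0 -10 0 0 0 40;0 0 -20 0 0 0 40;0 0 -20 0 0 0 40;0 0 -20 0 0 0 40;0 0 -20 0 0 0 40"
}}

```text
t: 15.25
tool_pos: [0.535, 0.2359, 0.1294]
ee_rot: [-2.096, -2.338, 0.005]
force: [0.1, -0.3, -0.7]
opening: 0.0546
finger_force: 30.0
```

Run:
```python
from h import *
mv(416,341,42.5,-5)
```

```text
pos [535.  235.9 129.4] yaw 96.3 tilt [-0.004 -0.001 -1.   ] open 54.6 
-> shift [ 117.5 -106.5   87.2] turn z -78.7 t 15.25
```

Request:
{"fn": "drive_tool", "kwargs": {
  "increments": "12 -11 0 0 0 0 40;24 -22 0 0 0 0 40;32 -29 0 0 0 0 40;32 -29 0 0 0 0 40;17.5 -15.5 0 0 0 0 40"
}}

```text
t: 15.88
tool_pos: [0.4131, 0.3429, 0.1274]
ee_rot: [-2.091, -2.34, 0.008]
force: [-0.2, -0.0, -0.4]
opening: 0.0549
finger_force: 30.0
```

Request:
{"fn": "drive_tool", "kwargs": {
  "increments": "0 0 0 0 0 -8 40;0 0 0 0 0 -8 40;0 0 0 0 0 -8 40;0 0 0 0 0 -8 40;0 0 0 0 0 -8 40"
}}

```text
t: 16.5
tool_pos: [0.4149, 0.3414, 0.1274]
ee_rot: [-1.161, -2.915, 0.006]
force: [0.3, -0.4, -0.2]
opening: 0.0546
finger_force: 30.0
```

Request:
{"fn": "drive_tool", "kwargs": {
  "increments": "0 0 0 0 0 -8 40;0 0 0 0 0 -8 40;0 0 0 0 0 -8 40;0 0 0 0 0 -8 40;0 0 0 0 0 -7 40"
}}

```text
t: 17.12
tool_pos: [0.4149, 0.3414, 0.1274]
ee_rot: [-0.121, -3.134, 0.004]
force: [-0.0, 0.1, 0.1]
opening: 0.0544
finger_force: 30.0
```

Run:
```python
from h import *
s=observe();mv(416,341,42.5,-5,s); print(s['joints'])
cp=campose('wrist',s); p,d=camera('wrist'); cv2.imwrite('pics/w4.png',p)
print(proj('wrist',[(.416,.341,.005)],cp))
```

```text
pos [414.9 341.4 127.4] yaw 175.6 tilt [-0.005 -0.002 -1.   ] open 54.4 
-> shift [-1.5 -0.1 84.9] turn z 0.6 t 17.125
[-0.71988423  0.39133163 -0.03017676  1.91939244  0.01301299  0.8361917
  0.73688994]
[[315.28423055 237.02842449]]
```

View pics/w4.png

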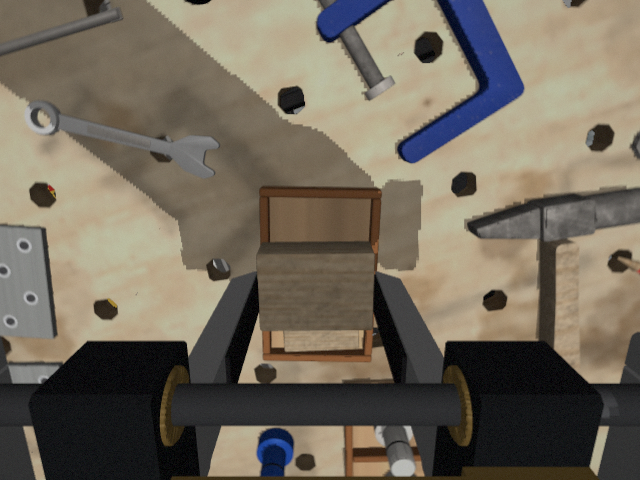

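The box's near outer edge runs from (262,187) to (381,190) and its far edge from (263,357) to (372,359). The target is within about 3 mm of the bay's middle. Quick check by ray.

Run:
```python
from h import *
print(ray('wrist',[(260,187),(381,190),(372,360),(263,358)],.015).mul(1000) if 0 else (ray('wrist',[(260,187),(381,190),(372,360),(263,358)],.015)*1000).round(1))
```

```text
[[375.3 306.4]
 [383.1 388.1]
 [514.4 377.7]
 [506.8 294.3]]
```

Request:
{"fn": "drive_tool", "kwargs": {
  "increments": "0 2 20 0 0 0 40;0 0 25 0 0 0 40;0 0 22 0 0 0 40;0 0 11 0 0 0 40;0 0 6 0 0 0 40"
}}

```text
t: 17.8
tool_pos: [0.4154, 0.343, 0.0434]
ee_rot: [-0.13, -3.134, 0.004]
force: [-0.4, 0.1, -0.2]
opening: 0.0545
finger_force: 30.0
```

Request:
{"fn": "drive_tool", "kwargs": {
  "increments": "0 0 0 0 0 0 40;0 0 0 0 0 0 72;0 0 0 0 0 0 72;0 0 0 0 0 0 72;0 0 0 0 0 0 72"
}}

```text
t: 18.42
tool_pos: [0.4159, 0.3428, 0.0438]
ee_rot: [-0.13, -3.135, 0.003]
force: [-0.6, 0.4, -0.6]
opening: 0.0718
finger_force: 0.0
```

Request:
{"fn": "drive_tool", "kwargs": {
  "increments": "0 0 -10 0 0 0 72;0 0 -25 0 0 0 72;0 0 -25 0 0 0 72;0 0 -25 0 0 0 72;0 0 0 0 0 0 72"
}}

```text
t: 19.05
tool_pos: [0.417, 0.3436, 0.1308]
ee_rot: [-0.13, -3.137, -0.0]
force: [0.6, -0.5, -0.7]
opening: 0.0719
finger_force: 0.0
```

Run:
```python
from h import *
mv(435,114.1,100,-9.2)
```

```text
pos [417.  343.6 130.8] yaw 175.3 tilt [-0.002  0.    -1.   ] open 71.9 
-> shift [ -36.9 -227.3   30.7] turn z 4.5 t 19.05
```

Request:
{"fn": "drive_tool", "kwargs": {
  "increments": "-4 -25 0 0 0 0 70;-9 -55 5 0 0 0 70;-9 -55 9 0 0 0 70;-9 -55 10 0 0 0 70;-5.9 -37.3 6.7 0 0 0 70"
}}

```text
t: 19.68
tool_pos: [0.4337, 0.1108, 0.0977]
ee_rot: [-0.132, -3.134, 0.004]
force: [0.8, -0.5, -0.6]
opening: 0.0698
finger_force: 0.0
```

Request:
{"fn": "drive_tool", "kwargs": {
  "increments": "0 0 10 0 0 4.5 70;0 0 10 0 0 0 70;0 0 10 0 0 0 70;0 0 0 0 0 0 70;0 0 0 0 0 0 70"
}}

```text
t: 20.3
tool_pos: [0.434, 0.1135, 0.0684]
ee_rot: [-0.251, -3.127, 0.004]
force: [1.1, -0.2, 0.1]
opening: 0.0702
finger_force: 0.0
```

Run:
```python
from h import *
s=observe();mv(435,114.1,26.5,-9.2,s)
cp=campose('wrist',s); p,d=camera('wrist'); cv2.imwrite('pics/w5.png',p)
```

```text
pos [434.  113.5  68.4] yaw 170.8 tilt [-0.005 -0.002 -1.   ] open 70.2 
-> shift [-1.1  0.8 41.9] turn z 0.0 t 20.3
```

View pics/w5.png

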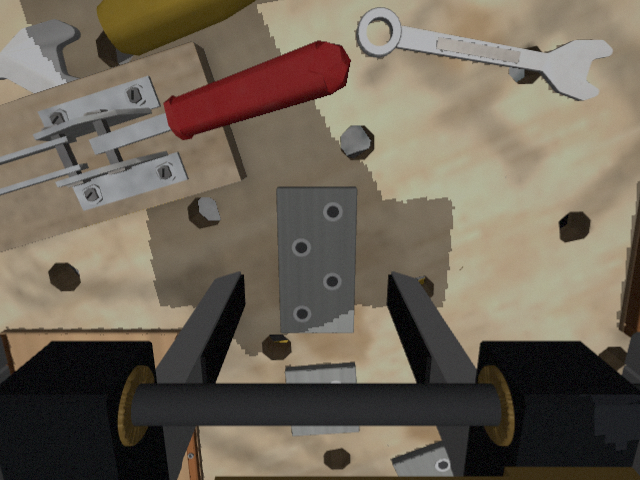

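The long plate's corners are at (277,188), (357,188), (354,332) and (279,333). It is square to the fingers and centred. Lower and grip.

Run:
```python
from h import *
print(rect(ray('wrist',[(277,188),(357,188),(354,332),(279,333)],.006)))
```

```text
(array([434.1, 113.8]), (89.3, 45.9), -8.8)
```

Request:
{"fn": "drive_tool", "kwargs": {
  "increments": "0 0.5 14 0 0 0 70;0 0 14 0 0 0 70;0 0 9 0 0 0 70;0 0 4 0 0 0 70;0 0 1 0 0 0 70"
}}

```text
t: 20.98
tool_pos: [0.4338, 0.1136, 0.026]
ee_rot: [-0.253, -3.127, 0.004]
force: [0.2, -0.3, -0.6]
opening: 0.07
finger_force: 0.0
```

Request:
{"fn": "drive_tool", "kwargs": {
  "increments": "0 0 0 0 0 0 70;0 0 0 0 0 0 30;0 0 0 0 0 0 30;0 0 0 0 0 0 30;0 0 0 0 0 0 30"
}}

```text
t: 21.6
tool_pos: [0.4339, 0.1137, 0.0264]
ee_rot: [-0.252, -3.127, 0.003]
force: [-0.6, -0.1, 3.3]
opening: 0.0444
finger_force: 30.0
```

Run:
```python
from h import *
mv(435,114.1,26.5,-9.2)
```

```text
pos [433.9 113.7  26.4] yaw 170.8 tilt [-0.004 -0.002 -1.   ] open 44.4 
-> shift [-1.   0.5 -0.1] turn z -0.0 t 21.6
```

Request:
{"fn": "drive_tool", "kwargs": {
  "increments": "0 0 -20 0 0 0 30;0 0 -30 0 0 0 30;0 0 -20 0 0 0 30;0 0 0 0 0 0 30;0 0 0 0 0 0 30"
}}

```text
t: 22.22
tool_pos: [0.4338, 0.1137, 0.0955]
ee_rot: [-0.252, -3.126, 0.004]
force: [0.3, -0.2, -2.9]
opening: 0.0445
finger_force: 30.0
```

Run:
```python
from h import *
mv(609.2,-54.9,96,-9.8)
```

```text
pos [433.8 113.7  95.5] yaw 170.8 tilt [-0.005 -0.002 -1.   ] open 44.5 
-> shift [-200.2 -138.3   -1.1] turn z 0.6 t 22.225
```

Request:
{"fn": "drive_tool", "kwargs": {
  "increments": "-12 -8.3 0 0 0 0.6 30;-25 -17 0 0 0 0 30;-25 -17 0 0 0 0 30;-25 -17 0 0 0 0 30;-25 -17 0 0 0 0 30"
}}

```text
t: 22.85
tool_pos: [0.5325, 0.0179, 0.0952]
ee_rot: [-0.27, -3.125, 0.004]
force: [0.2, -0.1, -2.5]
opening: 0.0446
finger_force: 30.0
```

Request:
{"fn": "drive_tool", "kwargs": {
  "increments": "-25 -17 0 0 0 0 30;-25 -17 0 0 0 0 30;-20 -14 0 0 0 0 30;-18 -14 0 0 0 0 30;0 0 0 0 0 0 30"
}}

```text
t: 23.48
tool_pos: [0.6082, -0.0591, 0.0946]
ee_rot: [-0.273, -3.124, 0.005]
force: [0.3, 0.7, -2.4]
opening: 0.0443
finger_force: 30.0
```

Run:
```python
from h import *
s=observe();mv(609.2,-54.9,32.3,-9.8,s)
cp=campose('wrist',s); p,d=camera('wrist'); cv2.imwrite('pics/w6.png',p); np.savez('w6.npz',R=cp[1],t=cp[2])
p,d=camera('top');cv2.imwrite('pics/top6.png',p)
```

```text
pos [608.2 -59.1  94.6] yaw 170.0 tilt [-0.006 -0.003 -1.   ] open 44.3 
-> shift [-0.6  4.5 62.3] turn z -0.2 t 23.475
```

View pics/w6.png

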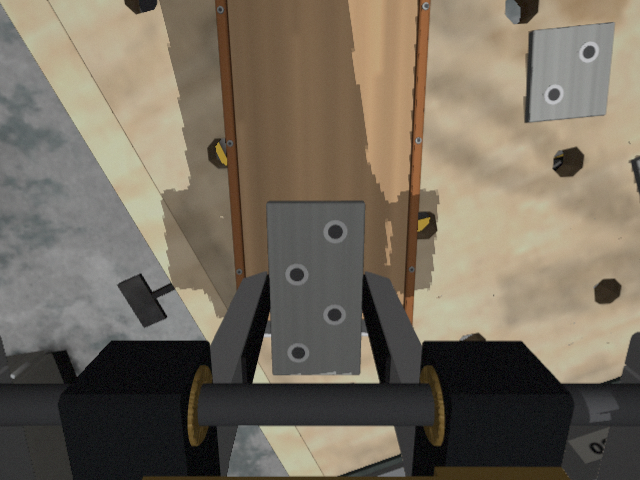

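The plate hangs over the tray at (268–364, 201–375). Batten screws are at (220,9), (230,142), (239,271) on the left and (426,6), (418,141), (411,269) on the right. Slivers of the stop show beside the plate around v≈320–333.

Run:
```python
from h import *
z=np.load('w6.npz'); cp=(camera_info('wrist'),z['R'],z['t'])
q=ray('wrist',[(220,9),(230,142),(239,271),(426,6),(418,141),(411,269)],.012,cp)*1000
print(q.round(1)); m=(q[:3]+q[3:])/2; print(m.round(1), 'yaw',np.degrees(np.arctan2(*(m[2]-m[0])[::-1])).round(1))
print((ray('wrist',[(266,320),(370,320)],.024,cp)*1000).round(1))
p=cv2.imread('pics/w6.png'); print([p[300:345:3,u].mean(1).round().tolist() for u in(266,268,368,370,376)])
```

```text
[[ 463.5  -85.7]
 [ 532.2  -96.6]
 [ 611.6 -109.5]
 [ 481.3   23.1]
 [ 550.7   11.6]
 [ 629.2   -1.1]]
[[472.4 -31.3]
 [541.4 -42.5]
 [620.4 -55.3]] yaw -9.2
[[642.5 -96.8]
 [653.7 -32.4]]
[[13.0, 8.0, 3.0, 9.0, 2.0, 7.0, 8.0, 2.0, 44.0, 72.0, 78.0, 124.0, 184.0, 165.0, 157.0], [2.0, 12.0, 3.0, 2.0, 8.0, 36.0, 119.0, 74.0, 71.0, 74.0, 79.0, 100.0, 184.0, 163.0, 161.0], [2.0, 5.0, 14.0, 8.0, 5.0, 7.0, 5.0, 3.0, 0.0, 7.0, 11.0, 45.0, 93.0, 167.0, 167.0], [16.0, 8.0, 11.0, 9.0, 9.0, 2.0, 1.0, 9.0, 0.0, 11.0, 2.0, 7.0, 11.0, 18.0, 55.0], [68.0, 70.0, 63.0, 51.0, 17.0, 4.0, 9.0, 13.0, 10.0, 12.0, 3.0, 2.0, 8.0, 3.0, 13.0]]
```

Request:
{"fn": "drive_tool", "kwargs": {
  "increments": "0 5.4 15 0 0 -0.6 30;0 0 20 0 0 0 30;0 0 14 0 0 0 30;0 0 8 0 0 0 30;0 0 4 0 0 0 30"
}}

```text
t: 24.2
tool_pos: [0.6083, -0.0514, 0.0342]
ee_rot: [-0.253, -3.127, 0.004]
force: [-1.3, -0.9, -2.4]
opening: 0.0443
finger_force: 30.0
```

Run:
```python
from h import *
mv(608.9,-53.7,32.6,-9.3); print(observe()['force'])
```

```text
pos [608.3 -51.4  34.2] yaw 170.8 tilt [-0.005 -0.002 -1.   ] open 44.3 
-> shift [-1.  -2.2  1.6] turn z 0.1 t 24.2
[-1.26967564 -0.87358037 -2.42882064]
```

Request:
{"fn": "drive_tool", "kwargs": {
  "increments": "-0.6 -2.2 0 0 0 0 30;0 0 1.3 0 0 0 30;0 0 0 0 0 0 30;0 0 0 0 0 0 60;0 0 0 0 0 0 60"
}}

```text
t: 24.82
tool_pos: [0.6088, -0.0535, 0.0338]
ee_rot: [-0.252, -3.128, 0.004]
force: [0.5, 0.1, 0.2]
opening: 0.0589
finger_force: 0.0
```

Request:
{"fn": "drive_tool", "kwargs": {
  "increments": "0 0 0 0 0 0 60;0 0 -10 0 0 0 60;0 0 -20 0 0 0 60;0 0 -30 0 0 0 60;0 0 -20 0 0 0 60"
}}

```text
t: 25.45
tool_pos: [0.6096, -0.0534, 0.1162]
ee_rot: [-0.253, -3.129, 0.003]
force: [0.7, -0.4, -0.3]
opening: 0.0602
finger_force: 0.0
```

Run:
```python
from h import *
mv(613,172.1,70,16)
```

```text
pos [609.6 -53.4 116.2] yaw 170.8 tilt [-0.002 -0.002 -1.   ] open 60.2 
-> shift [ 32.8 223.3  45.7] turn z -25.2 t 25.45
```

Request:
{"fn": "drive_tool", "kwargs": {
  "increments": "3.5 24 0 0 0 0 70;8 55 8 0 0 0 70;8 55 13 0 0 0 70;8 55 14 0 0 0 70;5.3 34.3 10.7 0 0 0 70"
}}

```text
t: 26.08
tool_pos: [0.6118, 0.1755, 0.0677]
ee_rot: [-0.249, -3.127, 0.002]
force: [0.6, -0.8, -0.5]
opening: 0.0701
finger_force: 0.0
```

Request:
{"fn": "drive_tool", "kwargs": {
  "increments": "0 0 0 0 0 -8.4 70;0 0 0 0 0 -8.4 70;0 0 0 0 0 -8.4 70;0 0 0 0 0 0 70;0 0 0 0 0 0 70"
}}

```text
t: 26.7
tool_pos: [0.6124, 0.1721, 0.0678]
ee_rot: [0.43, -3.108, 0.002]
force: [-0.2, -0.3, -1.0]
opening: 0.0704
finger_force: 0.0
```

```bash
cat >> h.py <<'E'
def plate(s,zt=.006,near=(315,250)):
    "steel blob under the hand by low saturation -> rect in world"
    cp=campose('wrist',s); p,d=camera('wrist'); h=cv2.cvtColor(cv2.GaussianBlur(p,(3,3),0),cv2.COLOR_BGR2HSV)
    m=((h[...,1]<40)&(h[...,2]>60)).astype(np.uint8)*255
    m=cv2.morphologyEx(m,cv2.MORPH_CLOSE,np.ones((9,9))); m=cv2.morphologyEx(m,cv2.MORPH_OPEN,np.ones((9,9)))
    for c in cv2.findContours(m,cv2.RETR_EXTERNAL,cv2.CHAIN_APPROX_NONE)[0]:
        if cv2.contourArea(c)>2000: print(cv2.boundingRect(c),rect(ray('wrist',c.reshape(-1,2),zt,cp)))
    return p,m,cp
E
python3 - <<'E'
from h import *
s=observe();mv(613,172.1,26.4,16,s);p,m,cp=plate(s);cv2.imwrite('pics/w7.png',p)
E
```

```text
pos [612.4 172.1  67.8] yaw -164.2 tilt [-0.004 -0.002 -1.   ] open 70.4 
-> shift [-0.8 -0.2 41.3] turn z -0.2 t 26.7
(379, 425, 61, 46) (array([720.7, 267.8]), (40.3, 36.8), -74.2)
(399, 276, 76, 106) (array([632.8, 256. ]), (86.6, 19.2), 43.2)
(157, 275, 78, 107) (array([673.1, 112.4]), (88.0, 19.4), -12.8)
(277, 206, 79, 114) (array([612.6, 172.5]), (69.5, 44.7), 15.8)
(178, 18, 108, 124) (array([528.8, 103.3]), (49.6, 45.1), -4.6)
```

The mid plate measures (612.6, 172.5) at yaw 15.8°, and the short plate (528.8, 103.3) at yaw −4.6°. Grip the mid plate.

Request:
{"fn": "drive_tool", "kwargs": {
  "increments": "0 0 14 0 0 0 70;0 0 14 0 0 0 70;0 0 8.4 0 0 0 70;0 0 4 0 0 0 70;0 0 1 0 0 0 70"
}}

```text
t: 27.38
tool_pos: [0.612, 0.1721, 0.0257]
ee_rot: [0.436, -3.106, 0.002]
force: [-0.2, -0.2, 0.9]
opening: 0.0701
finger_force: 0.0
```

Request:
{"fn": "drive_tool", "kwargs": {
  "increments": "0 0 0 0 0 0 70;0 0 0 0 0 0 30;0 0 0 0 0 0 30;0 0 0 0 0 0 30;0 0 0 0 0 0 30"
}}

```text
t: 28.0
tool_pos: [0.6121, 0.1721, 0.0261]
ee_rot: [0.436, -3.107, 0.002]
force: [-0.2, 0.6, 1.8]
opening: 0.0442
finger_force: 30.0
```

Request:
{"fn": "drive_tool", "kwargs": {
  "increments": "0 0 -20 0 0 0 30;0 0 -30 0 0 0 30;0 0 -30 0 0 0 30;0 0 0 0 0 8.4 30;0 0 0 0 0 8.4 30"
}}

```text
t: 28.62
tool_pos: [0.6127, 0.1723, 0.1078]
ee_rot: [-0.03, -3.138, 0.002]
force: [-0.1, -0.0, -1.1]
opening: 0.0443
finger_force: 30.0
```

Run:
```python
from h import *
mv(560,-45,100,-9.4)
```

```text
pos [612.7 172.3 107.8] yaw 178.9 tilt [-0.003 -0.001 -1.   ] open 44.3 
-> shift [  48.5 -218.3    8.2] turn z 8.3 t 28.625
```

Request:
{"fn": "drive_tool", "kwargs": {
  "increments": "-3 -24 0 0 0 0 30;-7 -50 0 0 0 0 30;-7 -50 0 0 0 0 30;-7 -50 0 0 0 0 30;-5 -40 0 0 0 0 30"
}}

```text
t: 29.25
tool_pos: [0.6385, -0.0444, 0.1077]
ee_rot: [-0.024, -3.138, 0.003]
force: [0.7, -0.5, -1.0]
opening: 0.0442
finger_force: 30.0
```

Request:
{"fn": "drive_tool", "kwargs": {
  "increments": "0 -16 0 0 0 8.3 30;0 0 0 0 0 0 30;0 0 0 0 0 0 30;0 0 0 0 0 0 30;0 0 0 0 0 0 30"
}}

```text
t: 29.88
tool_pos: [0.6381, -0.0574, 0.1063]
ee_rot: [-0.247, -3.127, 0.003]
force: [1.0, -0.8, -2.0]
opening: 0.0442
finger_force: 30.0
```

Run:
```python
from h import *
s=observe();mv(637,-58,108,-9.4,s);p,m,cp=plate(s,.012);cv2.imwrite('pics/w8.png',p);np.savez('w8.npz',R=cp[1],t=cp[2])
```

```text
pos [638.1 -57.4 106.3] yaw 171.0 tilt [-0.005 -0.002 -1.   ] open 44.2 
-> shift [ 1.  -0.8 -1.6] turn z 0.4 t 29.875
(326, 425, 75, 55) (array([807.7, -47.9]), (58.4, 49.1), 85.5)
(226, 425, 72, 55) (array([ 795.8, -125.5]), (56.5, 51.2), 81.0)
(515, 0, 85, 76) (array([534.4,  97.6]), (45.6, 39.6), 84.7)
(0, 0, 421, 382) (array([ 627.9, -111.8]), (297.7, 236.9), 68.8)
```

View pics/w8.png

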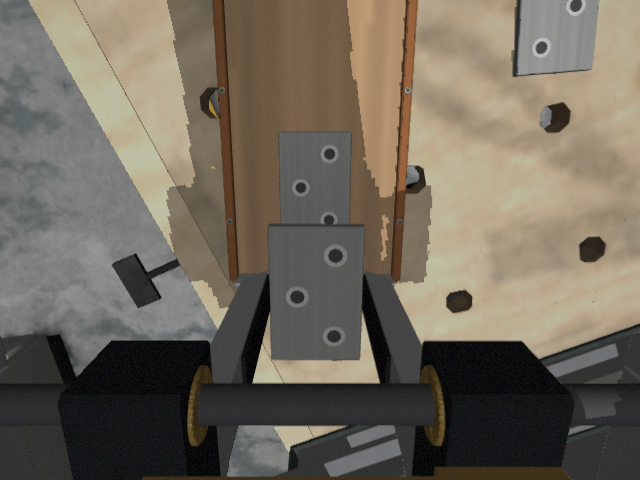

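The long plate lies square in the tray, with its front edge running from (279,132) to (351,131). The held mid plate is at (268–363, 225–359).

Run:
```python
from h import *
z=np.load('w8.npz'); cp=(camera_info('wrist'),z['R'],z['t'])
q=ray('wrist',[(279,131.5),(351,131),(282,220),(351,220)],.012,cp)*1000; print(q.round(1))
th=np.arcsin(6/46.7); print('theta',np.degrees(th))
F=q[:2].mean(0); u=np.array([-np.cos(np.radians(-9.4)),-np.sin(np.radians(-9.4))])
# plate centre of underside: rear tip 23.3 behind contact along plate; contact at (F,z=12)
c=F+u*(35-23.3)*np.cos(th); zc=12-(35-23.3)*np.sin(th); print('centre under',c,zc)
```

```text
[[561.6 -67.8]
 [568.1 -24.4]
 [616.4 -75.9]
 [623.4 -31.9]]
theta 7.381746360421165
centre under [553.41019801 -44.20641854] 10.49678800856531
```

Request:
{"fn": "drive_tool", "kwargs": {
  "increments": "20 0 0 0 0 0 30;30 0 0 0 0 0 30;25 0 0 0 0 0 30;14 0 0 0 0 0.4 30;0 0 0 0 -7.7 0 30"
}}

```text
t: 30.55
tool_pos: [0.5511, -0.0441, 0.1068]
ee_rot: [0.25, 2.999, -0.02]
force: [0.1, -1.6, -1.6]
opening: 0.0442
finger_force: 30.0
```

Run:
```python
from h import *
mv(550.1,-43.7,36.4,-9.4);mv(550.1,-43.7,60,-9.4)
```

```text
pos [551.1 -44.1 106.8] yaw 170.5 tilt [ 0.131 -0.024 -0.991] open 44.2 
-> shift [10.4  0.4 69.6] turn z -0.1 t 30.55
pos [551.1 -44.1 106.8] yaw 170.5 tilt [ 0.131 -0.024 -0.991] open 44.2 
-> shift [ 7.3  0.3 46.3] turn z -0.1 t 30.55
```

Request:
{"fn": "drive_tool", "kwargs": {
  "increments": "2.2 0.4 15 0 0 0 30;3.3 0 22 0 0 0 30;2.5 0 16.5 0 0 0 30;1.5 0 10 0 0 0 30;0.6 0 4 0 0 0 30"
}}

```text
t: 31.18
tool_pos: [0.549, -0.0437, 0.0377]
ee_rot: [0.25, 3.003, -0.02]
force: [0.2, -0.0, -1.7]
opening: 0.0441
finger_force: 30.0
```

Run:
```python
from h import *
mv(550.1,-43.7,36.4,-9.4);print(observe()['force'])
```

```text
pos [549.  -43.7  37.7] yaw 170.5 tilt [ 0.126 -0.024 -0.992] open 44.1 
-> shift [-1.   0.1  1.4] turn z -0.1 t 31.175
[ 0.19702299 -0.04089226 -1.73263741]
```

Request:
{"fn": "drive_tool", "kwargs": {
  "increments": "-1 0 0.9 0 0 0 30;0 0 0 0 0 0 30;0 0 0 0 0 0 60;0 0 0 0 0 0 60;0 0 0 0 0 0 60"
}}

```text
t: 31.8
tool_pos: [0.5502, -0.0437, 0.0378]
ee_rot: [0.25, 3.001, -0.02]
force: [0.7, 1.3, -0.4]
opening: 0.0598
finger_force: 0.0
```

Request:
{"fn": "drive_tool", "kwargs": {
  "increments": "0 0 -10 0 0 0 60;0 0 -20 0 0 0 60;0 0 -30 0 0 0 60;0 0 -20 0 0 0 60;0 0 0 0 7.4 0 60"
}}

```text
t: 32.42
tool_pos: [0.5393, -0.0414, 0.1195]
ee_rot: [0.26, 3.13, -0.003]
force: [0.6, 0.5, -0.8]
opening: 0.06
finger_force: 0.0
```

Run:
```python
from h import *
mv(528.8,103.3,80,-4.6)
```

```text
pos [539.3 -41.4 119.5] yaw 170.5 tilt [ 0.001 -0.002 -1.   ] open 60.0 
-> shift [ 34.3 141.1  39.2] turn z -4.9 t 32.425
```

Request:
{"fn": "drive_tool", "kwargs": {
  "increments": "3 14 0 0 0 -4.9 70;0 0 0 0 0 0 70;0 0 0 0 0 0 70;0 0 0 0 0 0 70;0 0 0 0 0 0 70"
}}

```text
t: 33.05
tool_pos: [0.5391, -0.0278, 0.117]
ee_rot: [0.128, 3.138, -0.004]
force: [-0.2, 0.8, 0.3]
opening: 0.0699
finger_force: 0.0
```

Run:
```python
from h import *
mv(528.8,103.3,68,-4.6)
```

```text
pos [539.1 -27.8 117. ] yaw 175.3 tilt [ 0.001 -0.003 -1.   ] open 69.9 
-> shift [ 21.  130.   48.6] turn z -0.1 t 33.05
```

Request:
{"fn": "drive_tool", "kwargs": {
  "increments": "4 20 3 0 0 0 70;5 35 12 0 0 0 70;5 35 12 0 0 0 70;4 25 12 0 0 0 70;3 15 9.6 0 0 0 70"
}}

```text
t: 33.67
tool_pos: [0.5286, 0.1047, 0.0675]
ee_rot: [0.126, 3.139, -0.004]
force: [0.4, 0.6, 0.7]
opening: 0.0696
finger_force: 0.0
```

Run:
```python
from h import *
s=observe();mv(528.8,103.3,26.2,-4.6,s);p,m,cp=plate(s)
```

```text
pos [528.6 104.7  67.5] yaw 175.4 tilt [ 0.    -0.003 -1.   ] open 69.6 
-> shift [-0.3 -1.2 41.3] turn z 0.0 t 33.675
(398, 275, 77, 107) (array([577.2, 174.4]), (88.0, 19.0), 25.6)
(157, 275, 77, 107) (array([565.8,  28.1]), (88.3, 19.2), -34.8)
(26, 269, 80, 86) (array([549.4, -48.1]), (61.8, 46.8), -14.4)
(274, 221, 79, 82) (array([527.6, 103.4]), (49.7, 44.7), -4.6)
(417, 0, 100, 56) (array([412.4, 188.5]), (48.4, 22.8), -87.9)
```

Request:
{"fn": "drive_tool", "kwargs": {
  "increments": "0.8 -1.2 14 0 0 0 70;0 0 14 0 0 0 70;0 0 8.3 0 0 0 70;0 0 4 0 0 0 70;0 0 1 0 0 0 70"
}}

```text
t: 34.35
tool_pos: [0.528, 0.1022, 0.0265]
ee_rot: [0.127, 3.138, -0.004]
force: [0.1, -0.4, 0.1]
opening: 0.0698
finger_force: 0.0
```

Request:
{"fn": "drive_tool", "kwargs": {
  "increments": "0 0 0 0 0 0 70;0 0 0 0 0 0 30;0 0 0 0 0 0 30;0 0 0 0 0 0 30;0 0 0 0 0 0 30"
}}

```text
t: 34.98
tool_pos: [0.5281, 0.1024, 0.0268]
ee_rot: [0.127, 3.138, -0.004]
force: [0.3, -0.0, 2.6]
opening: 0.0443
finger_force: 30.0
```

Request:
{"fn": "drive_tool", "kwargs": {
  "increments": "0 0 -20 0 0 0 30;0 0 -30 0 0 0 30;0 0 -30 0 0 0 30;0 0 0 0 0 4.8 30;0 0 0 0 0 0 30"
}}

```text
t: 35.6
tool_pos: [0.5278, 0.1026, 0.1067]
ee_rot: [0.258, 3.13, -0.004]
force: [-0.5, -0.3, -0.9]
opening: 0.0441
finger_force: 30.0
```

Run:
```python
from h import *
mv(605,-53,108,-9.4)
```

```text
pos [527.8 102.6 106.7] yaw 170.6 tilt [ 0.001 -0.003 -1.   ] open 44.1 
-> shift [-101.6 -140.8   -0.8] turn z -0.0 t 35.6
```

Request:
{"fn": "drive_tool", "kwargs": {
  "increments": "-14 -20 0 0 0 0 30;-25 -35 0 0 0 0 30;-25 -35 0 0 0 0 30;-25 -34 0 0 0 0 30;-12.6 -16.8 0 0 0 0 30"
}}

```text
t: 36.22
tool_pos: [0.6053, -0.0553, 0.1065]
ee_rot: [-0.259, -3.131, 0.005]
force: [0.0, -0.3, -1.6]
opening: 0.0442
finger_force: 30.0
```

Request:
{"fn": "drive_tool", "kwargs": {
  "increments": "0 0 0 0 0 0 30;0 0 0 0 0 0 30;0 0 0 0 0 0 30;0 0 0 0 0 0 30;0 0 0 0 0 0 30"
}}

```text
t: 36.85
tool_pos: [0.605, -0.0526, 0.1072]
ee_rot: [0.257, 3.13, -0.004]
force: [1.4, 0.2, -2.1]
opening: 0.0443
finger_force: 30.0
```

Run:
```python
from h import *
s=observe();mv(605,-53,108,-9.4,s);cp=campose('wrist',s);p,d=camera('wrist');cv2.imwrite('pics/w9.png',p);np.savez('w9.npz',R=cp[1],t=cp[2])
```

```text
pos [605.  -52.6 107.2] yaw 170.6 tilt [ 0.001 -0.003 -1.   ] open 44.3 
-> shift [-0.  -0.4 -0.8] turn z 0.0 t 36.85
```

View pics/w9.png

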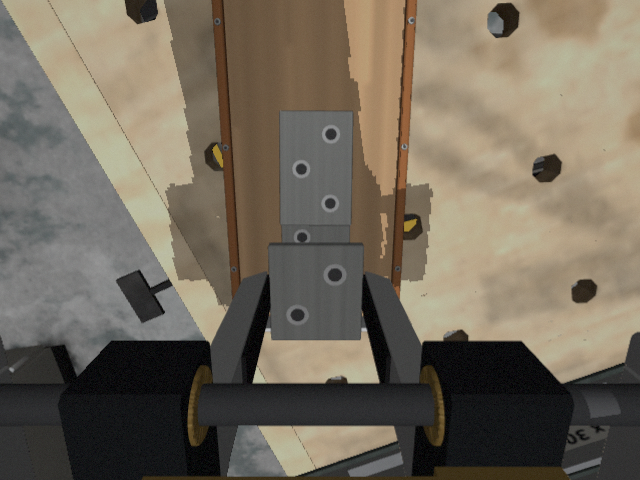

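The mid plate lies shingled on the long one. Its front edge runs from (280,111) to (353,111) and its rear edge is at v≈225. I'll compute the pose for the short plate.

Run:
```python
from h import *
z=np.load('w9.npz'); cp=(camera_info('wrist'),z['R'],z['t'])
q=ray('wrist',[(280,110.5),(353,110.5)],.012,cp)*1000; r=ray('wrist',[(280,225),(352,225)],.021,cp)*1000
print(q.round(1),r.round(1),'len',np.linalg.norm(q.mean(0)-r.mean(0)))
th=np.arcsin(5.95/33.3); F=q.mean(0); u=np.array([-np.cos(np.radians(-9.4)),-np.sin(np.radians(-9.4))])
k=25-16.7; c=F+u*k*np.cos(th); zc=11.95-k*np.sin(th); h=26.6
print('theta',np.degrees(th),'under',c,zc,'TCP',c+u*(h*np.sin(th)-.5),zc+h*np.cos(th))
```

```text
[[517.  -59.8]
 [524.2 -16.5]] [[584.8 -71.9]
 [592.1 -27.3]] len 68.79721945755409
theta 10.292806033746192 under [512.5540984  -36.77528999] 10.466966966966966 TCP [508.35835217 -36.08068871] 36.638905942884065
```

Request:
{"fn": "drive_tool", "kwargs": {
  "increments": "22 0.5 0 0 0 0 30;32 0 0 0 0 0 30;28 0 0 0 0 0 30;16 0 0 0 -5.2 0 30;0 0 0 0 -5.2 0 30"
}}

```text
t: 37.52
tool_pos: [0.5077, -0.0363, 0.1072]
ee_rot: [0.243, 2.947, -0.026]
force: [1.7, 0.0, -0.9]
opening: 0.0442
finger_force: 30.0
```

Run:
```python
from h import *
mv(508.4,-36.1,36.6,-9.4)
```

```text
pos [507.7 -36.3 107.2] yaw 170.6 tilt [ 0.181 -0.032 -0.983] open 44.2 
-> shift [12.3  0.4 69.6] turn z -0.0 t 37.525
```

Request:
{"fn": "drive_tool", "kwargs": {
  "increments": "2.7 0.4 15 0 0 0 30;4 0 22 0 0 0 30;2.9 0 16.5 0 0 0 30;1.8 0 10 0 0 0 30;0.7 0 4 0 0 0 30"
}}

```text
t: 38.15
tool_pos: [0.5089, -0.0364, 0.0376]
ee_rot: [0.243, 2.951, -0.026]
force: [-0.8, 0.4, -1.2]
opening: 0.0444
finger_force: 30.0
```

Run:
```python
from h import *
mv(508.4,-36.1,36.6,-9.4);print(observe()['force'])
```

```text
pos [508.9 -36.4  37.6] yaw 170.6 tilt [ 0.177 -0.032 -0.984] open 44.4 
-> shift [0.7 0.2 0.9] turn z -0.0 t 38.15
[-0.82835198  0.39589167 -1.20350635]
```

Then release, lift, straighten, and back off for a final look.

Request:
{"fn": "drive_tool", "kwargs": {
  "increments": "0.5 0 0.7 0 0 0 30;0 0 0 0 0 0 30;0 0 0 0 0 0 60;0 0 0 0 0 0 60;0 0 0 0 0 0 60"
}}

```text
t: 38.78
tool_pos: [0.5086, -0.0362, 0.0379]
ee_rot: [0.243, 2.949, -0.026]
force: [-0.5, -0.2, -0.2]
opening: 0.0599
finger_force: 0.0
```

Request:
{"fn": "drive_tool", "kwargs": {
  "increments": "0 0 -10 0 0 0 60;0 0 -20 0 0 0 60;0 0 -40 0 0 0 60;0 0 -40 0 0 0 60;0 0 0 0 5.2 0 60"
}}

```text
t: 39.4
tool_pos: [0.4889, -0.0323, 0.1495]
ee_rot: [0.249, 3.037, -0.014]
force: [-1.1, -0.3, 0.7]
opening: 0.0599
finger_force: 0.0
```

Request:
{"fn": "drive_tool", "kwargs": {
  "increments": "-20 0 -10 0 5.2 0 60;-40 0 -20 0 0 0 60;-40 0 -20 0 0 0 60;0 0 -20 0 0 0 60;0 0 0 0 0 0 60"
}}

```text
t: 40.02
tool_pos: [0.5869, -0.0488, 0.2192]
ee_rot: [0.258, 3.128, -0.004]
force: [0.5, -0.6, -1.0]
opening: 0.0599
finger_force: 0.0
```

Run:
```python
from h import *
s=observe();mv(0,0,0,0,s);cp=campose('wrist',s);p,d=camera('wrist');np.savez('w10.npz',R=cp[1],t=cp[2])
q,_=camera('scene')
t,_=camera('top')
a=cv2.resize(p,(400,300)); b=cv2.resize(q[140:380,90:410],(400,300)); c=cv2.resize(t[80:290,160:480],(400,300)); e=cv2.resize(q[110:230,290:450],(400,300),interpolation=cv2.INTER_CUBIC)
cv2.imwrite('pics/w10full.png',p); cv2.imwrite('pics/final.png',np.vstack([np.hstack([a,b]),np.hstack([c,e])]))
```

```text
pos [586.9 -48.8 219.2] yaw 170.6 tilt [ 0.003 -0.003 -1.   ] open 59.9 
-> shift [587.6 -47.7 217.4] turn z -9.4 t 40.025
```

View pics/final.png

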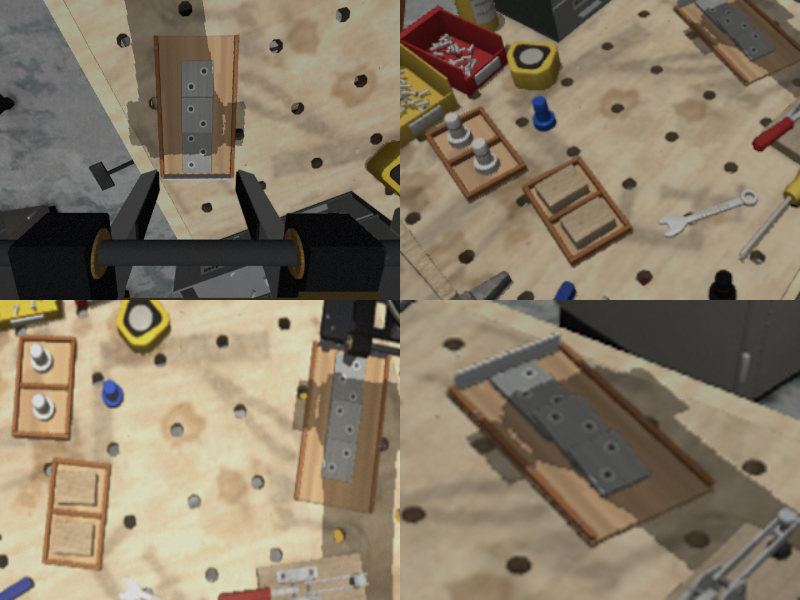

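All pieces sit where asked. The dog is upright in its bay, the pad is flat in its bay, and the plates are shingled in the tray. One numeric check of the overlaps and the gap at the stop.

Run:
```python
from h import *
p=cv2.imread('pics/w10full.png'); z=np.load('w10.npz'); cp=(camera_info('wrist'),z['R'],z['t'])
g=cv2.cvtColor(p,cv2.COLOR_BGR2GRAY).astype(float)
pr=g[:,308:322].mean(1)
d=np.abs(np.diff(pr)); print([(i,round(pr[i]),round(pr[i+1])) for i in range(80,300) if d[i]>8])
ax=np.array([-.9866,.163]); S=np.array([657.2,-61.7])
for n,v,zz in(('short front',97,.012),('short rear',155,.0207),('mid rear',215,.021),('long rear',275,.012),('seam',283,.006)):
    print(n,v,((ray('wrist',[(315,v)],zz,cp)[0]*1000-S)@ax).round(1))
```

```text
[(95, 87, 79), (153, 101, 88), (154, 88, 64), (155, 64, 84), (156, 84, 97), (211, 94, 82), (244, 82, 92), (245, 92, 116), (246, 116, 133), (275, 127, 135), (276, 135, 127), (277, 127, 95), (278, 95, 70), (284, 68, 104), (285, 104, 156), (286, 156, 167)]
short front 97 170.2
short rear 155 121.6
mid rear 215 67.7
long rear 275 5.1
seam 283 -5.9
```

```bash
python3 -c "
from workcell import *
print(job_done())"
```

```text
the job is handed in; nothing more can be done
None
```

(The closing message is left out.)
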